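Swap the smoker's drip pail for the big drip pan

TASK

Change the smoker over to the big drip pan for a long cook: lift the drip pail by its handle up and off the notches of the drain chute and, keeping it upright, set it down gently in the middle of the round dish of the spoon rest, and let go. Then push the empty aluminium pan across the counter, without lifting it, until it is centred under the lip of the chute with its long sides square across the chute. Leave everything else where it is.

Things in the scene. Friction and masses are not known exactly. Their poses are not given: they have to be found in the camera images.
- smoker: Black horizontal barrel smoker, fixed, beside the counter on the robot's right. Origin: on the counter (z = 0) straight below the lip of its drain chute. +y: the way the chute points, out of the smoker towards the middle of the counter; x: across the chute. The barrel's flat end is at y = -190 mm; the barrel spans z 125 to 495 mm, x -185 to 185 mm.
- lip (a point): Middle of the lower edge of the chute's lip, where drips fall, 138 mm above the counter; axes as the smoker's. The chute is an open-topped steel channel running from here to the barrel (towards -y), its underside rising 0.06 rad that way; 76 mm wide outside, 70 mm inside, walls 48 mm high, floor 3 mm thick. Nothing is above it.
- notch (a point): Middle between the chute's two handle notches, at the height of their bottoms, 18 mm behind the lip (-y), 175 mm above the counter; axes as the smoker's. Each side wall has one: 12 mm deep, 12 mm wide, open at the top; 12 mm long wall ears stand between it and the lip. The pail's bar lies across both.
- pail: Loose stainless drip pail, about 0.22 kg, hanging under the chute by a rigid upright hoop handle that does not fold. Origin: centre of its underside, 23 mm above the counter while hung; z up its axis; x along the handle's top bar. Base 72 mm across; rim 92 mm across, 80 mm high, 35 mm below the chute: it can rise about 30 mm, and once 12 mm up it comes away along the chute's +y.
- pail_grip (a point): Centre of the handle's dark wooden grip sleeve, 13 mm thick, 50 mm long, straight above the pail's axis, 155 mm above its underside; axes as the pail's. The sleeve lies between the chute walls; the 6 mm wire bar goes on to both sides over the notches and bends down outside the walls into uprights at x = +-55 mm.
- pan: Loose rectangular aluminium pan, empty, about 0.16 kg, with flared sides. Origin: centre of its underside; x along its long side, z up. 220 x 160 mm over the rim (long sides at y = +-80 mm), rim top 46 mm high, foot 190 x 130 mm. It slides on the tiles.
- spoon_rest: Loose white ceramic spoon rest, 0.45 kg: a round dish 148 mm across with a rim 16 mm high and a flat floor about 118 mm across, and a short handle trough reaching to 138 mm from the centre along its x axis. Origin: centre of the dish's underside.
- rest_floor (a point): Centre of the flat floor of the spoon rest's dish, 6 mm above its underside.
- tongs: Stainless tongs lying on the counter, 300 mm long (along x), 20 mm high, a bystander. Origin about their middle, on the counter.
- canister: Square clear acrylic canister with clip-on lid, 105 x 105 mm, 158 mm tall, a bystander. Origin: centre of its underside.
- shaker: Rub shaker, a small glass jar with steel cap, 48 mm across, 95 mm tall, a bystander. Origin: centre of its underside.
- sauce_cup: Small open steel sauce cup without handle, 64 mm across, 40 mm tall, a bystander. Origin: centre of its underside.
- brush: Basting brush lying down, 220 mm long (along x), a bystander. Origin: about its middle, on the counter.
- thermometer: Flat black meat thermometer unit, 75 x 60 x 22 mm, a bystander. Origin: centre of its underside.
- wood_chunk: Block of smoking wood, 75 x 55 x 45 mm, a bystander. Origin: centre of its underside.
There are look-alikes about, which are no part of the job. What is shaped like the pail but green or yellow is not meant.

How it is judged:
By the outcome, as a careful person would: the job done as asked, in the order asked, and still so for the second after the job is handed in, with the robot touching nothing.
It also fails if it takes over 70 s, if anything falls off the work surface, if the arm or the gripper's body presses on something with over 40 N, if the wrist force passes 120 N, or if a joint passes its speed limit or range.

ROBOT

A 7-joint arm with a two-finger parallel gripper is mounted at the origin on the work surface. World frame = base frame: x ahead of the robot, y to its left, z up, the work surface at z = 0. Lengths are in m, angles in rad, forces in N, time in s.
With the tool pointing down it reaches from about 0.425 to 1.025 m from the base axis. Payload 9.4 kg.
Tool frame: the origin (TCP) lies between the finger pads; the fingertips stand 14 mm ahead of it and the grasp point (between the pads) lies 5 mm behind it (ctrl.tcp_to_tips is the distance from the TCP to the fingertips, in m); z points along the fingers, y is the direction in which the jaws open and shut (so a half turn about z gives the same grasp; the last joint's range is limited). The gripper opens to 93 mm and grips with 3 to 60 N. Pads are 15 mm wide; open, the fingers measure 128 mm over their backs; the gripper's body (75 mm by 188 mm) begins 65 mm behind the grasp point.
Start: joints at [-1.362, 0.599, -0.003, 1.599, 0.002, 0.943, -0.08], TCP at [0.204, 0.696, 0.233] pointing down, gripper open.
Joint ranges: [-2.57, 2.57], [-0.35, 1.97], [-1.29, 1.29], [0.11, 2.56], [-1.05, 4.19], [0.11, 1.86], [-2.63, 2.63]. Speed limits (rad/s): [2.22, 2.22, 3.01, 3.01, 3.14, 3.14, 3.14].

INTERFACE

Orientations are given as a 3x3 rotation matrix whose columns are the frame's x, y, z axes.
In Python, from rig import ctrl, get_image, hand_in, models gives the robot as it stands. The module is installed in compiled form; this text tells all that it offers.
- The arm moves only by the tool jog_arm, never from a script. Its argument "deltas" is a list of rows, each an object of numbers: "claw": the closure in counts, from 0 (fully open) to 255 (shut); "dx", "dy", "dz": the shift along the tool's x, y, z in mm; "roll": the turn about the tool's z in rad. In form: [{"claw": .., "dx": .., "dy": .., "dz": .., "roll": ..}, ...]. A call has 1 to 10 rows; each row is the pose to reach, as a shift and turn from the pose commanded when the call began, along the tool's axes at that moment; what a row does not reach only later rows make up. A row lasts 1/12 s, in which the tool goes at most 41.7 mm and 7.16 degrees, less where a joint would pass 70% of its speed; a pose out of reach is approached as far as the arm can. A call with a gripper value outside its range is refused whole. The fingers move at their own pace and stop on an object; "grip_force" is the grip in N (left out, the last holds). Time passes only in rows, so rows that repeat a pose let the fingers close. It gives the time, the measured TCP pose, the force and the opening at its end, in the units of the state.
- ctrl.state(): the state, without advancing time (a new reading comes with each control period).
- get_image(name): name is "side" or "top"; returns a dict with "color" (420x560x3 uint8, blue, green, red), "fx", "fy", "cx", "cy" (pixels), "rvec" (rotation vector, rad) and "tvec" (3), from world to camera coordinates, as OpenCV has them. Camera axes: x right, y down, z forward; pixel columns grow to the right and rows downward; lengths in m; the calibration is good to about 2 mm. A picture is of the moment at which its call begins. There is no depth.
- hand_in(): hands the job in, once; it reports no verdict.
Trained networks look in a picture, given as the dict that the camera call returned (one of the last four; its "shot" number tells which), for a name from the list of things; names that differ only in an ending like _2 or _b are one class to them, and where a whole thing is asked for, a point or a joint stands for the part that bears it (a point fixed in the world has none). Each returns a list of dicts, best first, with "score" (0 to 1); they miss things now and then, are a little off and sometimes report something else, mostly with a low value. They report only what shows in the picture. A call takes as long as a camera call. They do not tell look-alikes from the thing itself.
- models.spot_in(name, picture): "position" ([column, row] in pixels, amid what is visible of it).
- models.masks_of(name, picture): "pixels" (420x560 bool, what is visible of it) and "position" ([column, row] in pixels, amid what is visible of it).
- models.pinpoint(name, picture): "position" ([column, row] in pixels: a listed point, or the origin of a listed thing).
The state is a dict: "clock": time; "q": joint angles; "qvel": joint speeds; "tau": joint torques, N m; "tool_pos": TCP position; "ee_rot": TCP orientation; "wrist_force": force on the tool from outside, world axes, zero at the start; "torque": the same for the moment, N m; "gripper_width": opening from 0.0 (shut) to 1.0 (fully open).
Only numpy, scipy, OpenCV 4.12 (cv2) and the standard library are available. Lean on these libraries where they do the work, as an engineer would, in place of code of your own. Each camera call takes 0.05 s, during which the arm holds its last target. There are 200 camera calls.

## Working session

There is one attempt and no reset: what is moved stays moved. The work goes in short steps, Python scripts to look and compute and a tool call to move; the robot and the scene stay as the last step left them, time stands still between calls to the robot, and variables do not carry over. Pictures are saved under pics/ and viewed, about 8 in all and at most 12, crops included, and the job is handed in when it is done.

Besides the shell and the picture viewer there is one more tool, called after ">>>" by a JSON object that holds its "name" and its "arguments", one argument or row to a line. jog_arm: Moves the arm, as the interface text tells. Its arguments: {"type":"object","properties":{"deltas":{"type":"array","items":{"type":"object","properties":{"claw":{"type":"number"},"dx":{"type":"number"},"dy":{"type":"number"},"dz":{"type":"number"},"roll":{"type":"number"}}}},"grip_force":{"type":"number"}},"required":["deltas"]}

```bash
mkdir -p pics; cat > h.py <<'E'
import numpy as np, cv2
from rig import ctrl,get_image,hand_in,models
def cam(p):
    R=cv2.Rodrigues(np.array(p["rvec"],float))[0]; t=np.array(p["tvec"],float).reshape(3); return R,t
def K(p): return np.array([[p["fx"],0,p["cx"]],[0,p["fy"],p["cy"]],[0,0,1.]])
def ray(p,uv):
    R,t=cam(p); d=R.T@np.linalg.solve(K(p),[uv[0],uv[1],1]); return -R.T@t,d
def atz(p,uv,z):
    o,d=ray(p,uv); return o+d*(z-o[2])/d[2]
def tri(p1,u1,p2,u2):
    o1,d1=ray(p1,u1);o2,d2=ray(p2,u2)
    s=np.linalg.lstsq(np.c_[d1,-d2],o2-o1,rcond=None)[0]
    a=o1+d1*s[0];b=o2+d2*s[1]; return (a+b)/2,np.linalg.norm(a-b)
def proj(p,X):
    R,t=cam(p); c=R@np.asarray(X)+t; c=K(p)@c; return c[:2]/c[2]
E
python3 - <<'E'
from h import *
np.set_printoptions(precision=3,suppress=True)
s=ctrl.state(); print(s["tool_pos"],s["ee_rot"],s["clock"],ctrl.tcp_to_tips)
P={n:get_image(n) for n in("side","top")}
cv2.imwrite("pics/a.png",P["side"]["color"]);cv2.imwrite("pics/b.png",P["top"]["color"])
for n,p in P.items():
    R,t=cam(p);print(n,-R.T@t,p["fx"])
Z=dict(smoker=0,lip=.138,notch=.175,pail=.023,pail_grip=.178,pan=0,spoon_rest=0,rest_floor=.006,tongs=0,canister=0,shaker=0,sauce_cup=0,brush=0,thermometer=0,wood_chunk=0)
for k,z in Z.items():
    for n,p in P.items():
        for r in models.pinpoint(k,p)[:4]:
            print(k,n,round(r["score"],2),np.array(r["position"]),atz(p,r["position"],z))
E
```

```text
[0.204 0.695 0.232] [[-0.959  0.282 -0.   ]
 [ 0.282  0.959 -0.002]
 [-0.    -0.002 -1.   ]] 0.0 0.014
side [0.256 1.392 1.433] 498.7112926988929
top [0.387 0.115 1.853] 523.9330791141106
smoker top 0.81 [407.7 206.9] [ 0.549 -0.316  0.   ]
smoker top 0.41 [317. 133.] [0.811 0.008 0.   ]
lip side 0.82 [290.  146.8] [ 0.559 -0.296  0.138]
lip top 0.61 [417.3 202.9] [ 0.551 -0.316  0.138]
notch side 0.57 [294.7 133.7] [ 0.548 -0.343  0.175]
notch top 0.86 [423.5 202.7] [ 0.548 -0.327  0.175]
notch top 0.49 [219.5 266. ] [0.336 0.325 0.175]
pail side 0.89 [351.8 162.3] [ 0.292 -0.392  0.023]
pail side 0.63 [293.3 165.9] [ 0.544 -0.312  0.023]
pail side 0.63 [340.  201.3] [ 0.313 -0.127  0.023]
pail top 0.85 [413.5 208.8] [ 0.541 -0.331  0.023]
pail top 0.82 [438.4 277.3] [ 0.304 -0.416  0.023]
pail_grip side 0.8 [297.2 133.7] [ 0.537 -0.341  0.178]
pail_grip side 0.74 [286.2 221.5] [0.48  0.184 0.178]
pail_grip side 0.68 [338.5 170.1] [ 0.334 -0.137  0.178]
pail_grip side 0.56 [359.3 133. ] [ 0.278 -0.402  0.178]
pail_grip top 0.83 [375.  275.5] [ 0.314 -0.17   0.178]
pail_grip top 0.8 
[... 722 characters left out ...]
side 0.64 [320.3 295.8] [0.323 0.344 0.   ]
shaker top 0.6 [220.6 264.6] [0.336 0.343 0.   ]
sauce_cup side 0.65 [339.1 282.7] [0.266 0.273 0.   ]
sauce_cup side 0.17 [295.5 134.4] [ 0.584 -0.579  0.   ]
sauce_cup top 0.81 [237.7 281.1] [0.279 0.281 0.   ]
sauce_cup top 0.31 [413.1 209.4] [ 0.541 -0.335  0.   ]
brush top 0.96 [142.4 232.2] [0.446 0.622 0.   ]
brush top 0.62 [423.3 201.1] [ 0.571 -0.372  0.   ]
thermometer side 0.59 [247.3 170. ] [ 0.745 -0.267  0.   ]
thermometer top 0.74 [395.8 150.2] [ 0.753 -0.275  0.   ]
wood_chunk side 0.79 [357.6 180.5] [ 0.255 -0.3    0.   ]
wood_chunk side 0.55 [213.8 258.9] [0.737 0.261 0.   ]
wood_chunk top 0.68 [402.4 291.9] [ 0.25  -0.296  0.   ]
```

```bash
python3 - <<'E'
import cv2
a=cv2.imread("pics/a.png");b=cv2.imread("pics/b.png")
c=b[150:310,260:500];cv2.imwrite("pics/c.png",cv2.resize(c,None,fx=3.3,fy=3.3,interpolation=3))
d=a[90:250,200:400];cv2.imwrite("pics/d.png",cv2.resize(d,None,fx=3.7,fy=3.7,interpolation=3))
E
```

```text
(no output)
```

View pics/b.png

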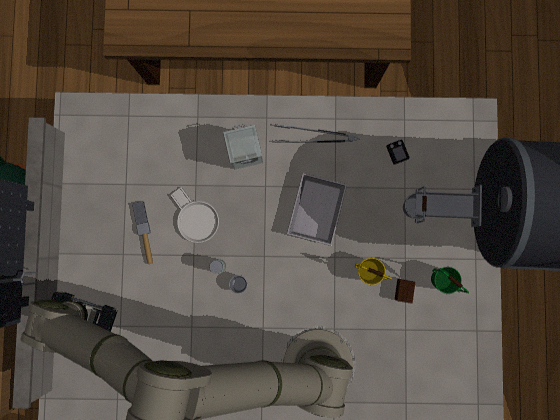

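View pics/c.png

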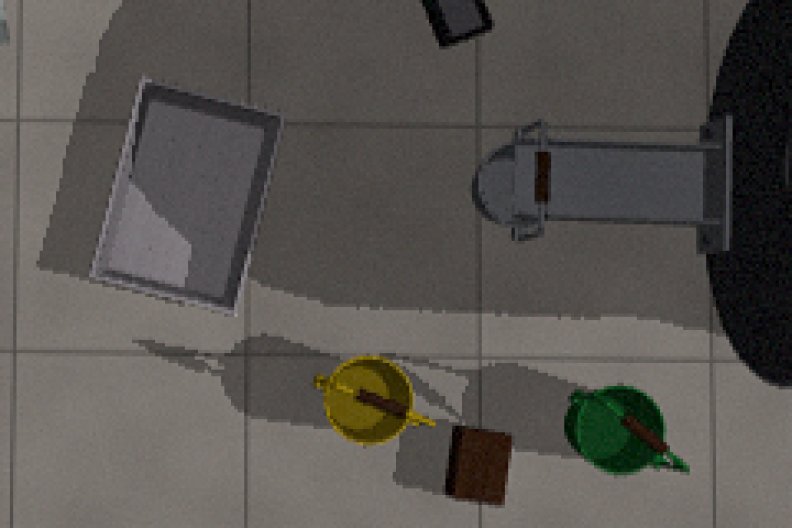

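View pics/d.png

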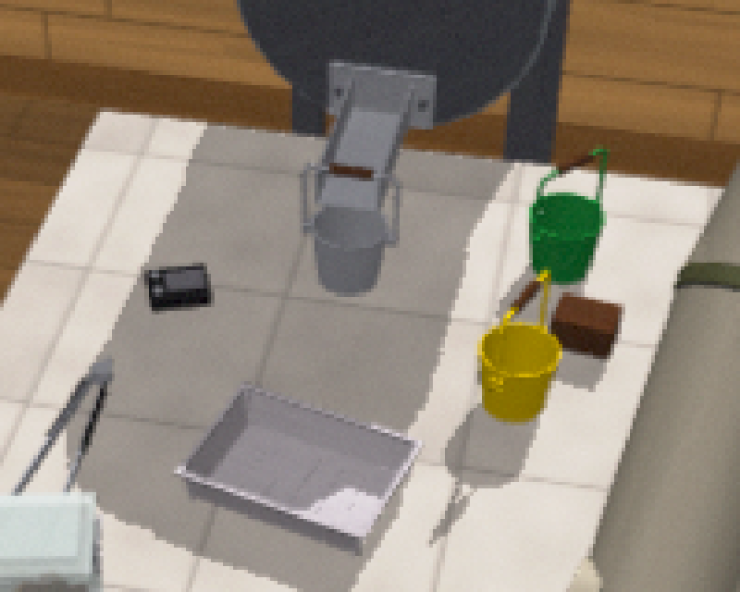

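The hung pail is the steel one, with its sleeve at top (424,203) and side (295,136). The look-alikes are yellow at top (372,271) and green at top (448,279), and the crops show that steel on the chute is the right choice. Next I refine the sleeve, the chute's yaw and the pan.

```bash
cat > m.py <<'E'
from h import *
from scipy.optimize import least_squares
np.set_printoptions(precision=4,suppress=True)
def brown(p,c,r=14):
    c=np.round(c).astype(int);im=p["color"].astype(int)
    m=(im[...,2]-im[...,0]>18); w=np.zeros_like(m); w[c[1]-r:c[1]+r,c[0]-r:c[0]+r]=1
    v,u=np.nonzero(m&w); return np.array([u.mean(),v.mean()]),len(u),np.ptp(u),np.ptp(v)
def panrect(p,near):
    ms=[r for r in models.masks_of("pan",p) if r["score"]>.4]
    r=min(ms,key=lambda r:np.hypot(*(np.array(r["position"])-near)))
    v,u=np.nonzero(r["pixels"]); X=np.array([atz(p,(a,b),.046)[:2] for a,b in zip(u,v)])
    return cv2.minAreaRect((X*1000).astype(np.float32)),len(u)
E
python3 - <<'E'
from m import *
s=get_image("side");t=get_image("top")
a=brown(s,(295,136.5));b=brown(t,(424.5,204));print(a,b,tri(s,a[0],t,b[0]))
f=lambda u,v:(260+u/3.3,150+v/3.3)
near=(atz(t,f(538,143),.186)+atz(t,f(548,218),.186))/2
for q in [(538,143),(703,152),(548,218),(703,222)]: print(q,atz(t,f(*q),.187 if q[0]<600 else .195))
print("flange",atz(t,f(700,117),.2),atz(t,f(699,250),.2))
print("lipmouth",atz(t,f(516,183),.141))
C=[atz(t,f(*q),.046) for q in [(147,78),(283,118),(237,313),(92,276)]];print(np.array(C),np.mean(C,0))
print(panrect(t,(316,211)))
for k in("lip","notch","rest_floor"):
    x=models.pinpoint(k,s)[0]["position"];y=models.pinpoint(k,t)[0]["position"];print(k,tri(s,x,t,y))
r=models.masks_of("spoon_rest",t)[0]["pixels"];print("rest",r.sum())
im=t["color"];cv2.imwrite("pics/e.png",cv2.resize(im[180:230,395:495],None,fx=8,fy=8,interpolation=3))
E
```

```text
(array([292.8108, 132.2162]), 37, np.int64(20), np.int64(15)) (array([424.0323, 202.0968]), 31, np.int64(2), np.int64(14)) (array([ 0.5505, -0.3225,  0.196 ]), np.float64(0.004764481856847164))
(538, 143) [ 0.5771 -0.3221  0.187 ]
(703, 152) [ 0.5698 -0.4793  0.195 ]
(548, 218) [ 0.5043 -0.3312  0.187 ]
(703, 222) [ 0.5021 -0.4782  0.195 ]
flange [ 0.6031 -0.4752  0.2   ] [ 0.4748 -0.4722  0.2   ]
lipmouth [ 0.542 -0.312  0.141]
[[ 0.6561  0.053   0.046 ]
 [ 0.6157 -0.0906  0.046 ]
 [ 0.4103 -0.0436  0.046 ]
 [ 0.4467  0.1081  0.046 ]] [0.5322 0.0067 0.046 ]
(((534.166015625, 9.815742492675781), (163.82916259765625, 227.6647186279297), 75.39241027832031), 2999)
lip (array([ 0.5533, -0.3097,  0.1276]), np.float64(0.018020465134236455))
notch (array([ 0.5449, -0.3171,  0.1876]), np.float64(0.0006246080581103666))
rest_floor (array([0.4869, 0.4262, 0.0102]), np.float64(0.007397128306985537))
rest 1630
```

View pics/e.png

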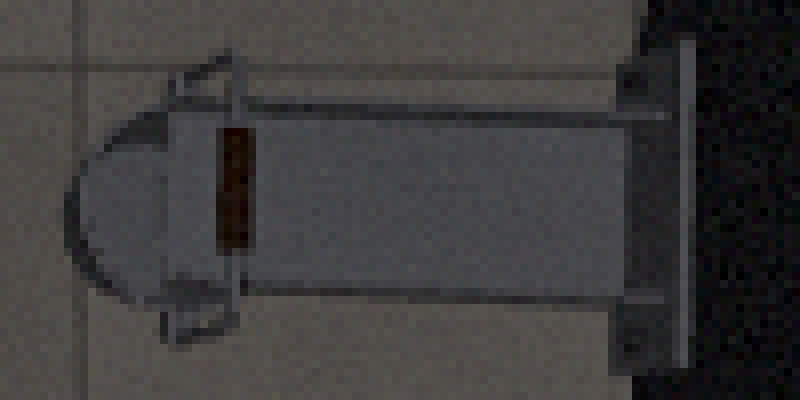

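```bash
cat > d.py <<'E'
import sys
from m import *
def go(x,y,z,th=None):
    s=ctrl.state();R=np.array(s["ee_rot"]);d=R.T@(np.array([x,y,z])-s["tool_pos"])*1000
    ty=R[:,1];now=np.arctan2(ty[0],ty[1])  # angle from +y toward +x
    print("t",round(s["clock"],2),"at",s["tool_pos"],"F",np.array(s["wrist_force"]),"w",s["gripper_width"],"d",np.round(d,1),"roll",None if th is None else round(th-now,4),"now",round(now,4),"q1,7",s["q"][0],s["q"][6])
if __name__=="__main__": go(*map(float,sys.argv[1:]))
E
python3 - <<'E'
from d import *
t=get_image("top")
print(atz(t,(424.0,203.0),.178), atz(t,(424.0,204.6),.187),atz(t,(415.5,204.5),.141))
go(.55,.35,.32,.027)
E
```

```text
[ 0.5469 -0.3274  0.178 ] [ 0.5409 -0.3249  0.187 ] [ 0.5451 -0.3092  0.141 ]
t 2.15 at [0.2044 0.6956 0.2326] F [ 0.7013 -0.757   0.3149] w 0.9993848712670597 d [-429.  -234.2  -87.4] roll -0.2588 now 0.2858 q1,7 -1.3616910908878301 -0.07978454682509986
```

>>> {"name": "jog_arm", "arguments": {
  "deltas": [
    {"claw":0,"dx":-43,"dy":-23,"dz":-40,"roll":-0.05},
    {"claw":0,"dx":-75,"dy":-40,"dz":-60,"roll":-0.1},
    {"claw":0,"dx":-110,"dy":-60,"dz":-75,"roll":-0.15},
    {"claw":0,"dx":-145,"dy":-78,"dz":-87,"roll":-0.2},
    {"claw":0,"dx":-180,"dy":-98,"dz":-87,"roll":-0.259},
    {"claw":0,"dx":-215,"dy":-117,"dz":-87,"roll":-0.259},
    {"claw":0,"dx":-250,"dy":-136,"dz":-87,"roll":-0.259},
    {"claw":0,"dx":-285,"dy":-155,"dz":-87,"roll":-0.259},
    {"claw":0,"dx":-320,"dy":-175,"dz":-87,"roll":-0.259},
    {"claw":0,"dx":-355,"dy":-194,"dz":-87,"roll":-0.259}
  ]
}}

```text
clock: 2.98
tool_pos: [0.4842, 0.415, 0.32]
ee_rot: [[-1.0, 0.027, 0.0], [0.027, 1.0, 0.0], [-0.0, 0.0, -1.0]]
wrist_force: [1.9, 0.2, 0.9]
gripper_width: 1.001
```

```bash
python3 d.py .547 -.3275 .30 .027
```

```text
t 2.98 at [0.4842 0.415  0.32  ] F [1.8742 0.1874 0.8725] w 1.001206642267327 d [ -82.6 -740.5   19.7] roll 0.0002 now 0.0268 q1,7 -0.7768916369141887 0.7324264419566826
```

>>> {"name": "jog_arm", "arguments": {
  "deltas": [
    {"claw":0,"dx":-4,"dy":-36,"dz":0},
    {"claw":0,"dx":-8,"dy":-73,"dz":0},
    {"claw":0,"dx":-12,"dy":-110,"dz":0},
    {"claw":0,"dx":-16,"dy":-147,"dz":0},
    {"claw":0,"dx":-20,"dy":-184,"dz":0},
    {"claw":0,"dx":-24,"dy":-221,"dz":0},
    {"claw":0,"dx":-28,"dy":-258,"dz":0},
    {"claw":0,"dx":-33,"dy":-295,"dz":0},
    {"claw":0,"dx":-37,"dy":-332,"dz":0},
    {"claw":0,"dx":-41,"dy":-369,"dz":0}
  ]
}}

```text
$.deltas[0]: bad value
```

>>> {"name": "jog_arm", "arguments": {
  "deltas": [
    {"claw":0,"dx":-4,"dy":-36,"dz":0},
    {"claw":0,"dx":-8,"dy":-73,"dz":0},
    {"claw":0,"dx":-12,"dy":-110,"dz":0},
    {"claw":0,"dx":-16,"dy":-147,"dz":0},
    {"claw":0,"dx":-20,"dy":-184,"dz":0},
    {"claw":0,"dx":-24,"dy":-221,"dz":0},
    {"claw":0,"dx":-28,"dy":-258,"dz":0},
    {"claw":0,"dx":-33,"dy":-295,"dz":0},
    {"claw":0,"dx":-37,"dy":-332,"dz":0},
    {"claw":0,"dx":-41,"dy":-365,"dz":0}
  ]
}}

```text
$.deltas[0]: bad value
```

```bash
python3 - <<'E'
from d import *
go(.547,-.3275,.173,.027)
p=get_image("side");cv2.imwrite("pics/f.png",cv2.resize(p["color"][70:200,220:370],None,fx=5,fy=4.6,interpolation=3))
for k in("pail_grip","notch"):
  for r in models.pinpoint(k,p)[:3]: print(k,r["score"],r["position"],atz(p,r["position"],.178))
print(proj(p,[.547,-.3275,.178]))
E
```

```text
t 2.98 at [0.4842 0.415  0.32  ] F [1.8742 0.1874 0.8725] w 1.001206642267327 d [ -82.5 -740.6  146.7] roll 0.0002 now 0.0268 q1,7 -0.7768916369141887 0.7324264419566826
pail_grip 0.96 [336.5, 169.1] [ 0.3428 -0.1411  0.178 ]
[294.2877 135.1833]
```

View pics/f.png

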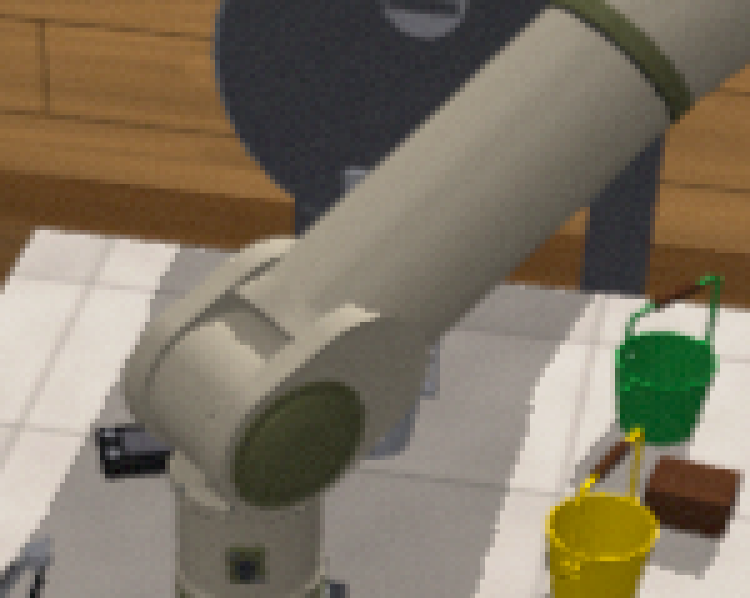

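That view was blocked by the arm, because the move was refused for its missing "roll". The predicted sleeve pixel (294,135) does match the earlier observation. I'll resend the move with every field filled in.

>>> {"name": "jog_arm", "arguments": {
  "deltas": [
    {"claw":0,"dx":-4,"dy":-36,"dz":0,"roll":0},
    {"claw":0,"dx":-8,"dy":-73,"dz":0,"roll":0},
    {"claw":0,"dx":-12,"dy":-110,"dz":0,"roll":0},
    {"claw":0,"dx":-16,"dy":-147,"dz":0,"roll":0},
    {"claw":0,"dx":-20,"dy":-184,"dz":0,"roll":0},
    {"claw":0,"dx":-24,"dy":-221,"dz":0,"roll":0},
    {"claw":0,"dx":-28,"dy":-258,"dz":0,"roll":0},
    {"claw":0,"dx":-33,"dy":-295,"dz":0,"roll":0},
    {"claw":0,"dx":-37,"dy":-332,"dz":0,"roll":0},
    {"claw":0,"dx":-41,"dy":-369,"dz":0,"roll":0}
  ]
}}

```text
clock: 3.97
tool_pos: [0.5138, 0.0467, 0.3199]
ee_rot: [[-1.0, 0.024, 0.001], [0.024, 1.0, 0.001], [-0.0, 0.001, -1.0]]
wrist_force: [0.7, 0.2, 0.0]
gripper_width: 0.998
```

>>> {"name": "jog_arm", "arguments": {
  "deltas": [
    {"claw":0,"dx":-4,"dy":-36,"dz":0,"roll":0},
    {"claw":0,"dx":-8,"dy":-73,"dz":0,"roll":0},
    {"claw":0,"dx":-12,"dy":-110,"dz":0,"roll":0},
    {"claw":0,"dx":-16,"dy":-147,"dz":0,"roll":0},
    {"claw":0,"dx":-20,"dy":-184,"dz":0,"roll":0},
    {"claw":0,"dx":-24,"dy":-221,"dz":0,"roll":0},
    {"claw":0,"dx":-28,"dy":-258,"dz":0,"roll":0},
    {"claw":0,"dx":-33,"dy":-295,"dz":0,"roll":0},
    {"claw":0,"dx":-37,"dy":-332,"dz":0,"roll":0},
    {"claw":0,"dx":-41,"dy":-365,"dz":0,"roll":0}
  ]
}}

```text
clock: 4.8
tool_pos: [0.5461, -0.3201, 0.3197]
ee_rot: [[-1.0, 0.025, 0.001], [0.025, 1.0, 0.0], [-0.001, 0.0, -1.0]]
wrist_force: [1.2, 0.1, -0.3]
gripper_width: 1.003
```

```bash
python3 d.py .547 -.3275 .173 .027
```

```text
t 4.8 at [ 0.5461 -0.3201  0.3197] F [ 1.1667  0.1092 -0.2992] w 1.002992035878665 d [ -1.   -7.4 146.7] roll 0.0017 now 0.0253 q1,7 0.3040906878271117 2.080842755309257
```

>>> {"name": "jog_arm", "arguments": {
  "deltas": [
    {"claw":0,"dx":-1,"dy":-8,"dz":30,"roll":0},
    {"claw":0,"dx":-1,"dy":-8,"dz":60,"roll":0},
    {"claw":0,"dx":-1,"dy":-8,"dz":90,"roll":0},
    {"claw":0,"dx":-1,"dy":-8,"dz":110,"roll":0},
    {"claw":0,"dx":-1,"dy":-8,"dz":125,"roll":0},
    {"claw":0,"dx":-1,"dy":-8,"dz":135,"roll":0},
    {"claw":0,"dx":-1,"dy":-8,"dz":142,"roll":0},
    {"claw":0,"dx":-1,"dy":-8,"dz":147,"roll":0},
    {"claw":0,"dx":-1,"dy":-8,"dz":147,"roll":0}
  ]
}}

```text
clock: 5.55
tool_pos: [0.5465, -0.3267, 0.1723]
ee_rot: [[-1.0, 0.026, -0.0], [0.026, 1.0, 0.0], [0.0, 0.0, -1.0]]
wrist_force: [-1.0, -0.4, -0.6]
gripper_width: 1.001
```

>>> {"name": "jog_arm", "arguments": {
  "deltas": [
    {"claw":180,"dx":0,"dy":0,"dz":0,"roll":0},
    {"claw":180,"dx":0,"dy":0,"dz":0,"roll":0},
    {"claw":200,"dx":0,"dy":0,"dz":0,"roll":0},
    {"claw":255,"dx":0,"dy":0,"dz":0,"roll":0},
    {"claw":255,"dx":0,"dy":0,"dz":0,"roll":0},
    {"claw":255,"dx":0,"dy":0,"dz":0,"roll":0},
    {"claw":255,"dx":0,"dy":0,"dz":0,"roll":0},
    {"claw":255,"dx":0,"dy":0,"dz":0,"roll":0}
  ],
  "grip_force": 25
}}

```text
clock: 6.22
tool_pos: [0.5462, -0.3273, 0.1727]
ee_rot: [[-1.0, 0.027, 0.0], [0.027, 1.0, -0.0], [-0.0, -0.0, -1.0]]
wrist_force: [0.3, -0.3, 0.0]
gripper_width: 0.476
```

Still closing, so I keep holding.

>>> {"name": "jog_arm", "arguments": {
  "deltas": [
    {"claw":255,"dx":0,"dy":0,"dz":0,"roll":0},
    {"claw":255,"dx":0,"dy":0,"dz":0,"roll":0},
    {"claw":255,"dx":0,"dy":0,"dz":0,"roll":0},
    {"claw":255,"dx":0,"dy":0,"dz":0,"roll":0},
    {"claw":255,"dx":0,"dy":0,"dz":0,"roll":0},
    {"claw":255,"dx":0,"dy":0,"dz":0,"roll":0},
    {"claw":255,"dx":0,"dy":0,"dz":0,"roll":0},
    {"claw":255,"dx":0,"dy":0,"dz":0,"roll":0}
  ]
}}

```text
clock: 6.88
tool_pos: [0.5462, -0.3268, 0.1726]
ee_rot: [[-1.0, 0.026, -0.0], [0.026, 1.0, 0.001], [0.0, 0.001, -1.0]]
wrist_force: [-0.5, 3.2, 1.3]
gripper_width: 0.131
```

>>> {"name": "jog_arm", "arguments": {
  "deltas": [
    {"claw":255,"dx":0,"dy":0,"dz":0,"roll":0},
    {"claw":255,"dx":0,"dy":0,"dz":-3,"roll":0},
    {"claw":255,"dx":0,"dy":0,"dz":-7,"roll":0},
    {"claw":255,"dx":0,"dy":0,"dz":-11,"roll":0},
    {"claw":255,"dx":0,"dy":0,"dz":-15,"roll":0},
    {"claw":255,"dx":0,"dy":0,"dz":-19,"roll":0},
    {"claw":255,"dx":0,"dy":0,"dz":-21,"roll":0},
    {"claw":255,"dx":0,"dy":0,"dz":-21,"roll":0}
  ]
}}

```text
clock: 7.55
tool_pos: [0.5464, -0.3281, 0.1946]
ee_rot: [[-1.0, 0.027, 0.001], [0.027, 1.0, -0.001], [-0.001, -0.001, -1.0]]
wrist_force: [-0.2, -0.1, -2.7]
gripper_width: 0.133
```

>>> {"name": "jog_arm", "arguments": {
  "deltas": [
    {"claw":255,"dx":0,"dy":5,"dz":0,"roll":0},
    {"claw":255,"dx":0,"dy":12,"dz":0,"roll":0},
    {"claw":255,"dx":0,"dy":22,"dz":0,"roll":0},
    {"claw":255,"dx":0,"dy":34,"dz":0,"roll":0},
    {"claw":255,"dx":0,"dy":48,"dz":0,"roll":0},
    {"claw":255,"dx":0,"dy":64,"dz":0,"roll":0},
    {"claw":255,"dx":0,"dy":80,"dz":0,"roll":0},
    {"claw":255,"dx":0,"dy":94,"dz":0,"roll":0},
    {"claw":255,"dx":0,"dy":104,"dz":0,"roll":0},
    {"claw":255,"dx":0,"dy":110,"dz":0,"roll":0}
  ]
}}

```text
clock: 8.38
tool_pos: [0.5493, -0.215, 0.1937]
ee_rot: [[-1.0, 0.025, -0.0], [0.025, 1.0, 0.001], [0.0, 0.001, -1.0]]
wrist_force: [-0.1, -0.5, -1.1]
gripper_width: 0.13
```

>>> {"name": "jog_arm", "arguments": {
  "deltas": [
    {"claw":255,"dx":0,"dy":2,"dz":-8,"roll":0},
    {"claw":255,"dx":0,"dy":4,"dz":-22,"roll":0},
    {"claw":255,"dx":0,"dy":6,"dz":-40,"roll":0},
    {"claw":255,"dx":0,"dy":8,"dz":-60,"roll":0},
    {"claw":255,"dx":0,"dy":10,"dz":-78,"roll":0},
    {"claw":255,"dx":0,"dy":12,"dz":-90,"roll":0},
    {"claw":255,"dx":0,"dy":12,"dz":-98,"roll":0},
    {"claw":255,"dx":0,"dy":12,"dz":-100,"roll":0}
  ]
}}

```text
clock: 9.05
tool_pos: [0.5498, -0.2062, 0.2955]
ee_rot: [[-1.0, 0.028, 0.002], [0.028, 1.0, -0.001], [-0.003, -0.001, -1.0]]
wrist_force: [0.5, -0.5, -2.6]
gripper_width: 0.128
```

```bash
python3 - <<'E'
from d import *
go(.485,.424,.29,.027)
s=get_image("side");t=get_image("top")
cv2.imwrite("pics/g.png",cv2.resize(t["color"][170:240,370:500],None,fx=6,fy=6,interpolation=3))
cv2.imwrite("pics/h.png",cv2.resize(t["color"][180:250,160:230],None,fx=8,fy=8,interpolation=3))
for p in (s,t):
  for k,z in dict(rest_floor=.006,lip=.138,notch=.175).items():
    for r in models.pinpoint(k,p)[:2]: print(k,r["score"],r["position"],atz(p,r["position"],z))
  for r in models.masks_of("spoon_rest",p)[:1]:
    v,u=np.nonzero(r["pixels"]);X=np.array([atz(p,q,.012)[:2] for q in zip(u,v)]);m=X[:,0]<1
    k=r["pixels"].astype(np.uint8);e=cv2.morphologyEx(k,cv2.MORPH_OPEN,cv2.getStructuringElement(2,(25,25)) if p is t else cv2.getStructuringElement(2,(25,17)))
    v,u=np.nonzero(e);c=(u.mean(),v.mean());print("dish",c,e.sum(),k.sum(),atz(p,c,.014))
E
```

```text
t 9.05 at [ 0.5498 -0.2062  0.2955] F [ 0.4731 -0.4961 -2.5617] w 0.12760177704814918 d [ 82.1 628.1   4.7] roll -0.0005 now 0.0275 q1,7 0.11424339209221078 1.9041136413347102
rest_floor 0.91 [271.4, 305.7] [0.4804 0.4244 0.006 ]
lip 0.85 [288.5, 146.7] [ 0.565  -0.2953  0.138 ]
notch 0.68 [292.6, 133.7] [ 0.5567 -0.3406  0.175 ]
dish (np.float64(269.11726384364823), np.float64(305.89495114006513)) 1228 1455 [0.4866 0.4323 0.014 ]
rest_floor 0.95 [195.7, 223.1] [0.4805 0.4335 0.006 ]
lip 0.24 [196.4, 220.8] [0.4814 0.4086 0.138 ]
dish (np.float64(197.4498886414254), np.float64(221.57386785449145)) 1347 1554 [0.4856 0.4261 0.014 ]
```

View pics/g.png

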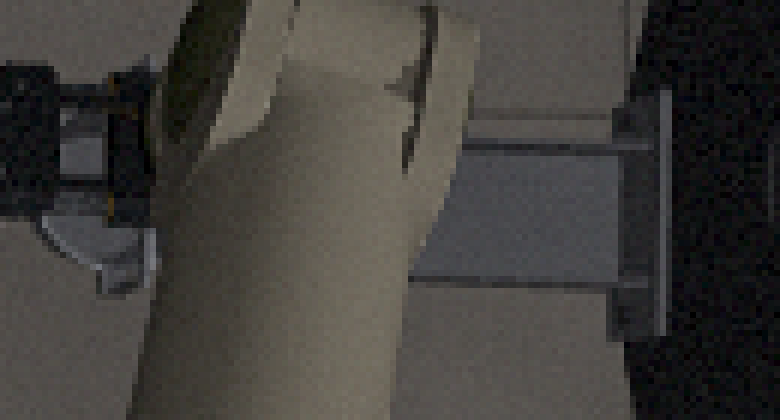

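View pics/h.png

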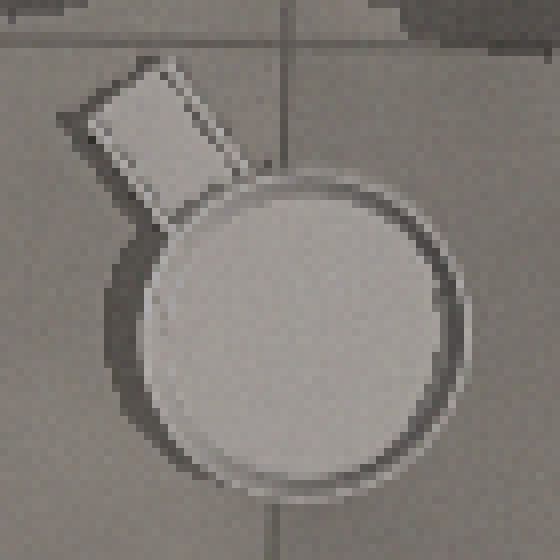

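>>> {"name": "jog_arm", "arguments": {
  "deltas": [
    {"claw":255,"dx":1,"dy":8,"dz":0,"roll":0},
    {"claw":255,"dx":3,"dy":24,"dz":0,"roll":0},
    {"claw":255,"dx":6,"dy":48,"dz":0,"roll":0},
    {"claw":255,"dx":10,"dy":78,"dz":0,"roll":0},
    {"claw":255,"dx":14,"dy":110,"dz":0,"roll":0},
    {"claw":255,"dx":18,"dy":142,"dz":0,"roll":0},
    {"claw":255,"dx":23,"dy":174,"dz":0,"roll":0},
    {"claw":255,"dx":27,"dy":206,"dz":0,"roll":0},
    {"claw":255,"dx":31,"dy":238,"dz":0,"roll":0},
    {"claw":255,"dx":35,"dy":270,"dz":0,"roll":0}
  ]
}}

```text
clock: 10.38
tool_pos: [0.5209, 0.0676, 0.2938]
ee_rot: [[-1.0, 0.026, 0.0], [0.026, 1.0, 0.0], [-0.0, 0.0, -1.0]]
wrist_force: [0.5, -0.3, -1.4]
gripper_width: 0.128
```

>>> {"name": "jog_arm", "arguments": {
  "deltas": [
    {"claw":255,"dx":4,"dy":32,"dz":0,"roll":0},
    {"claw":255,"dx":8,"dy":64,"dz":0,"roll":0},
    {"claw":255,"dx":13,"dy":96,"dz":0,"roll":0},
    {"claw":255,"dx":17,"dy":128,"dz":0,"roll":0},
    {"claw":255,"dx":22,"dy":160,"dz":0,"roll":0},
    {"claw":255,"dx":27,"dy":192,"dz":0,"roll":0},
    {"claw":255,"dx":31,"dy":224,"dz":0,"roll":0},
    {"claw":255,"dx":35,"dy":256,"dz":0,"roll":0},
    {"claw":255,"dx":39,"dy":286,"dz":0,"roll":0},
    {"claw":255,"dx":42,"dy":312,"dz":0,"roll":0}
  ]
}}

```text
clock: 11.22
tool_pos: [0.4866, 0.3814, 0.2935]
ee_rot: [[-1.0, 0.025, -0.0], [0.025, 1.0, 0.001], [0.0, 0.001, -1.0]]
wrist_force: [0.3, 0.5, -2.4]
gripper_width: 0.133
```

>>> {"name": "jog_arm", "arguments": {
  "deltas": [
    {"claw":255,"dx":2,"dy":20,"dz":0,"roll":0},
    {"claw":255,"dx":4,"dy":34,"dz":0,"roll":0},
    {"claw":255,"dx":5,"dy":43,"dz":0,"roll":0},
    {"claw":255,"dx":5,"dy":47,"dz":0,"roll":0},
    {"claw":255,"dx":5,"dy":48,"dz":0,"roll":0},
    {"claw":255,"dx":5,"dy":48,"dz":0,"roll":0},
    {"claw":255,"dx":5,"dy":48,"dz":0,"roll":0}
  ]
}}

```text
clock: 11.8
tool_pos: [0.4849, 0.4252, 0.2937]
ee_rot: [[-1.0, 0.028, 0.0], [0.028, 1.0, -0.001], [-0.0, -0.001, -1.0]]
wrist_force: [-0.3, 0.2, -3.1]
gripper_width: 0.133
```

```bash
python3 - <<'E'
from d import *
go(.4866,.4255,.18,.027)
s=get_image("side");t=get_image("top")
g=np.array(ctrl.state()["tool_pos"])
for z in(-.15,-.07,.005):print(z,proj(s,g+[0,0,z]))
for k in("pail","pail_grip"):
  for r in models.pinpoint(k,s)[:4]: print(k,r["score"],r["position"])
c=proj(s,g-[0,0,.07]).astype(int)
cv2.imwrite("pics/i.png",cv2.resize(s["color"][c[1]-50:c[1]+90,c[0]-80:c[0]+80],None,fx=4,fy=4,interpolation=3));print(c)
E
```

```text
t 11.8 at [0.4849 0.4252 0.2937] F [-0.3056  0.2296 -3.087 ] w 0.1334722497293869 d [ -1.7   0.4 113.7] roll -0.0015 now 0.0285 q1,7 -0.8423885378836288 0.7597314143932313
-0.15 [269.7302 280.9394]
-0.07 [269.5087 265.1488]
0.005 [269.2859 249.2739]
pail 0.88 [339.1, 200.2]
pail 0.84 [269.5, 282.0]
pail 0.67 [351.7, 160.9]
pail_grip 0.68 [356.9, 132.2]
pail_grip 0.66 [272.0, 249.4]
pail_grip 0.6 [337.6, 171.9]
[269 265]
```

View pics/i.png

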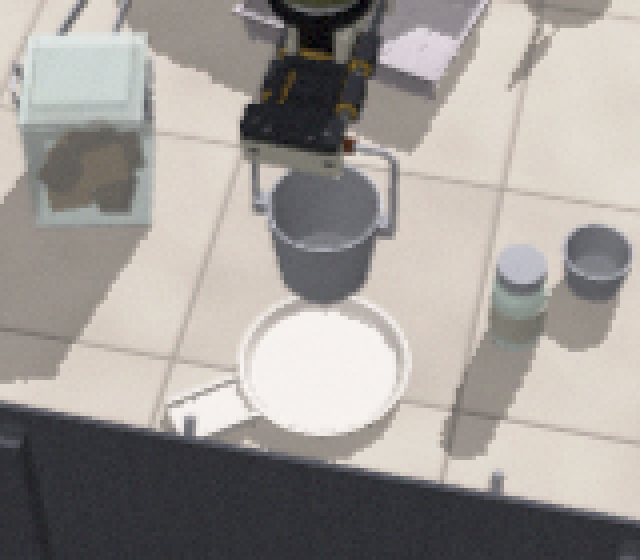

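The pail hangs upright, with its rim centred at crop x = 325 against the dish's 324. Lowering.

>>> {"name": "jog_arm", "arguments": {
  "deltas": [
    {"claw":255,"dx":0,"dy":0,"dz":10,"roll":0},
    {"claw":255,"dx":-1,"dy":0,"dz":25,"roll":0},
    {"claw":255,"dx":-1,"dy":0,"dz":45,"roll":0},
    {"claw":255,"dx":-1,"dy":0,"dz":68,"roll":0},
    {"claw":255,"dx":-1,"dy":0,"dz":90,"roll":0},
    {"claw":255,"dx":-1,"dy":0,"dz":106,"roll":0},
    {"claw":255,"dx":-1,"dy":0,"dz":117,"roll":0},
    {"claw":255,"dx":-1,"dy":0,"dz":124,"roll":0},
    {"claw":255,"dx":-1,"dy":0,"dz":128,"roll":0},
    {"claw":255,"dx":-1,"dy":0,"dz":128,"roll":0}
  ]
}}

```text
clock: 12.83
tool_pos: [0.4853, 0.4265, 0.1651]
ee_rot: [[-1.0, 0.027, -0.0], [0.027, 1.0, -0.0], [0.0, -0.0, -1.0]]
wrist_force: [0.3, -0.7, -3.0]
gripper_width: 0.128
```

>>> {"name": "jog_arm", "arguments": {
  "deltas": [
    {"claw":255,"dx":0,"dy":0,"dz":2,"roll":0},
    {"claw":255,"dx":0,"dy":0,"dz":4,"roll":0},
    {"claw":255,"dx":0,"dy":0,"dz":6,"roll":0},
    {"claw":255,"dx":0,"dy":0,"dz":7,"roll":0},
    {"claw":255,"dx":0,"dy":0,"dz":7,"roll":0}
  ]
}}

```text
clock: 13.25
tool_pos: [0.4853, 0.4267, 0.1587]
ee_rot: [[-1.0, 0.027, 0.0], [0.027, 1.0, 0.0], [-0.0, 0.0, -1.0]]
wrist_force: [0.7, 0.1, -1.2]
gripper_width: 0.129
```

>>> {"name": "jog_arm", "arguments": {
  "deltas": [
    {"claw":255,"dx":0,"dy":0,"dz":1,"roll":0},
    {"claw":255,"dx":0,"dy":0,"dz":2,"roll":0},
    {"claw":255,"dx":0,"dy":0,"dz":2,"roll":0},
    {"claw":255,"dx":0,"dy":0,"dz":2,"roll":0}
  ]
}}

```text
clock: 13.58
tool_pos: [0.4853, 0.4266, 0.1566]
ee_rot: [[-1.0, 0.027, -0.0], [0.027, 1.0, -0.0], [0.0, -0.0, -1.0]]
wrist_force: [-0.1, -0.1, -2.0]
gripper_width: 0.131
```

>>> {"name": "jog_arm", "arguments": {
  "deltas": [
    {"claw":255,"dx":0,"dy":0,"dz":1,"roll":0},
    {"claw":255,"dx":0,"dy":0,"dz":1,"roll":0},
    {"claw":255,"dx":0,"dy":0,"dz":1,"roll":0}
  ]
}}

```text
clock: 13.83
tool_pos: [0.4854, 0.4268, 0.1557]
ee_rot: [[-1.0, 0.027, 0.0], [0.027, 1.0, 0.0], [-0.0, 0.0, -1.0]]
wrist_force: [0.8, 1.0, -1.1]
gripper_width: 0.13
```

>>> {"name": "jog_arm", "arguments": {
  "deltas": [
    {"claw":255,"dx":0,"dy":0,"dz":1,"roll":0},
    {"claw":255,"dx":0,"dy":0,"dz":1,"roll":0},
    {"claw":255,"dx":0,"dy":0,"dz":1,"roll":0}
  ]
}}

```text
clock: 14.08
tool_pos: [0.4856, 0.4271, 0.1556]
ee_rot: [[-1.0, 0.027, 0.001], [0.027, 1.0, 0.001], [-0.001, 0.001, -1.0]]
wrist_force: [-1.1, -0.5, 6.2]
gripper_width: 0.134
```

Contact at z = 0.1556, as predicted. Release, then rise.

>>> {"name": "jog_arm", "arguments": {
  "deltas": [
    {"claw":240,"dx":0,"dy":0,"dz":-0.5,"roll":0},
    {"claw":200,"dx":0,"dy":0,"dz":-0.5,"roll":0},
    {"claw":120,"dx":0,"dy":0,"dz":-0.5,"roll":0},
    {"claw":60,"dx":0,"dy":0,"dz":-0.5,"roll":0},
    {"claw":0,"dx":0,"dy":0,"dz":-0.5,"roll":0},
    {"claw":0,"dx":0,"dy":0,"dz":-0.5,"roll":0},
    {"claw":0,"dx":0,"dy":0,"dz":-0.5,"roll":0},
    {"claw":0,"dx":0,"dy":0,"dz":-0.5,"roll":0}
  ]
}}

```text
clock: 14.75
tool_pos: [0.4853, 0.4266, 0.1551]
ee_rot: [[-1.0, 0.027, -0.0], [0.027, 1.0, -0.0], [0.0, -0.0, -1.0]]
wrist_force: [0.8, -0.6, -0.6]
gripper_width: 0.586
```

>>> {"name": "jog_arm", "arguments": {
  "deltas": [
    {"claw":0,"dx":0,"dy":0,"dz":-10,"roll":0},
    {"claw":0,"dx":0,"dy":0,"dz":-30,"roll":0},
    {"claw":0,"dx":0,"dy":0,"dz":-60,"roll":0},
    {"claw":0,"dx":0,"dy":0,"dz":-90,"roll":0},
    {"claw":0,"dx":0,"dy":0,"dz":-120,"roll":0},
    {"claw":0,"dx":0,"dy":0,"dz":-150,"roll":0}
  ]
}}

```text
clock: 15.25
tool_pos: [0.4852, 0.4264, 0.3075]
ee_rot: [[-1.0, 0.027, 0.0], [0.027, 1.0, 0.0], [-0.0, 0.0, -1.0]]
wrist_force: [0.4, -0.2, -0.1]
gripper_width: 0.986
```

```bash
python3 - <<'E'
from d import *
go(.4866,.4255,.3,.027)
s=get_image("side");t=get_image("top")
a=s["color"][230:350,190:350];b=t["color"][140:260,180:340]
cv2.imwrite("pics/j.png",cv2.resize(np.vstack([a,b]),None,fx=2.5,fy=2.5,interpolation=3))
cv2.imwrite("pics/t0.png",t["color"])
for p in(s,t):
  for k,z in dict(pan=0,pail=.006,pail_grip=.161,lip=.138).items():
    for r in models.pinpoint(k,p)[:3]: print(k,round(r["score"],2),r["position"],atz(p,r["position"],z))
print(panrect(t,(316,211)))
E
```

```text
t 15.25 at [0.4852 0.4264 0.3075] F [ 0.4153 -0.203  -0.0594] w 0.9864619609648326 d [-1.5 -0.8  7.5] roll 0.0002 now 0.0268 q1,7 -0.8437801805734474 0.760568493863582
pan 0.57 [284.7, 224.5] [0.5139 0.03   0.    ]
pail 0.95 [268.1, 309.3] [0.4882 0.4411 0.006 ]
pail 0.78 [338.0, 199.1] [ 0.3237 -0.1567  0.006 ]
pail 0.74 [353.9, 159.0] [ 0.2859 -0.44    0.006 ]
pail_grip 0.86 [336.8, 168.1] [ 0.3436 -0.1683  0.161 ]
pail_grip 0.59 [358.2, 132.7] [ 0.283  -0.4278  0.161 ]
pail_grip 0.55 [270.5, 276.4] [0.4834 0.42   0.161 ]
pan 0.95 [314.5, 213.3] [0.5216 0.0145 0.    ]
pan 0.69 [195.5, 219.6] [0.4932 0.4356 0.    ]
pail 0.78 [440.0, 279.6] [ 0.2949 -0.4266  0.006 ]
pail 0.59 [370.5, 268.8] [ 0.329  -0.1833  0.006 ]
pail 0.38 [201.1, 222.2] [0.484  0.4145 0.006 ]
pail_grip 0.9 [454.2, 279.6] [ 0.3033 -0.4268  0.161 ]
pail_grip 0.69 [376.4, 270.4] [ 0.3291 -0.1772  0.161 ]
pail_grip 0.61 [189.6, 217.6] [0.4902 0.4269 0.161 ]Traceback (most recent call last):
  File "<stdin>", line 10, in <module>
  File "m.py", line 10, in panrect
    r=min(ms,key=lambda r:np.hypot(*(np.array(r["position"])-near)))
ValueError: min() iterable argument is empty
```

View pics/j.png

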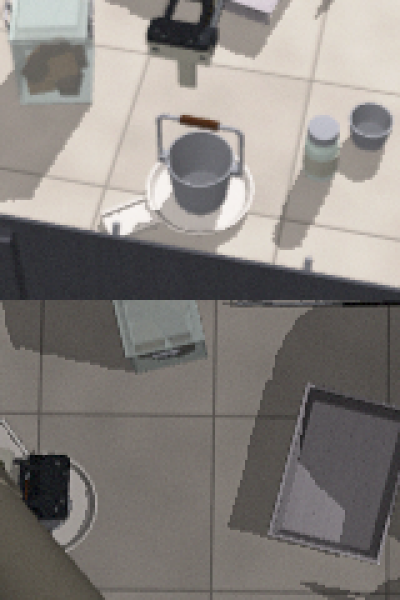

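The pail stands upright on the dish, about in the middle. Next I push the pan with both open fingers along its long +y side.

```bash
python3 d.py .561 .120 .26 1.816
```

```text
t 15.8 at [0.4851 0.4264 0.3042] F [-0.2505 -0.0504 -0.2246] w 0.999711341437299 d [ -84.1 -304.2   44.5] roll 1.7892 now 0.0268 q1,7 -0.843584777480046 0.7605913047767733
```

>>> {"name": "jog_arm", "arguments": {
  "deltas": [
    {"claw":0,"dx":-8,"dy":-28,"dz":0,"roll":0.11},
    {"claw":0,"dx":-16,"dy":-56,"dz":0,"roll":0.23},
    {"claw":0,"dx":-24,"dy":-84,"dz":0,"roll":0.35},
    {"claw":0,"dx":-31,"dy":-112,"dz":0,"roll":0.47},
    {"claw":0,"dx":-39,"dy":-140,"dz":0,"roll":0.59},
    {"claw":0,"dx":-47,"dy":-168,"dz":5,"roll":0.71},
    {"claw":0,"dx":-55,"dy":-196,"dz":10,"roll":0.83},
    {"claw":0,"dx":-62,"dy":-224,"dz":20,"roll":0.95},
    {"claw":0,"dx":-70,"dy":-252,"dz":30,"roll":1.07},
    {"claw":0,"dx":-78,"dy":-280,"dz":40,"roll":1.19}
  ]
}}

```text
clock: 16.63
tool_pos: [0.5558, 0.1433, 0.2646]
ee_rot: [[-0.341, 0.94, 0.0], [0.94, 0.341, -0.0], [-0.0, -0.0, -1.0]]
wrist_force: [0.3, 1.0, -0.5]
gripper_width: 1.002
```

```bash
python3 d.py .561 .120 .26 1.816
```

```text
t 16.63 at [0.5558 0.1433 0.2646] F [ 0.3263  1.0032 -0.5107] w 1.0018649577266634 d [-23.6  -3.1   4.6] roll 0.5935 now 1.2225 q1,7 -0.6281554438084134 0.21124138039475002
```

>>> {"name": "jog_arm", "arguments": {
  "deltas": [
    {"claw":0,"dx":-20,"dy":-3,"dz":5,"roll":0.12},
    {"claw":0,"dx":-24,"dy":-3,"dz":20,"roll":0.24},
    {"claw":0,"dx":-24,"dy":-3,"dz":40,"roll":0.36},
    {"claw":0,"dx":-24,"dy":-3,"dz":60,"roll":0.48},
    {"claw":0,"dx":-24,"dy":-3,"dz":80,"roll":0.593},
    {"claw":0,"dx":-24,"dy":-3,"dz":100,"roll":0.593},
    {"claw":0,"dx":-24,"dy":-3,"dz":120,"roll":0.593},
    {"claw":0,"dx":-24,"dy":-3,"dz":135,"roll":0.593},
    {"claw":0,"dx":-24,"dy":-3,"dz":135,"roll":0.593}
  ]
}}

```text
clock: 17.38
tool_pos: [0.5597, 0.1209, 0.1272]
ee_rot: [[0.236, 0.972, -0.005], [0.972, -0.236, -0.002], [-0.003, -0.004, -1.0]]
wrist_force: [-0.7, -0.6, 1.2]
gripper_width: 1.001
```

```bash
python3 - <<'E'
from d import *
go(.561,.120,.03,1.816)
t=get_image("top");s=get_image("side")
cv2.imwrite("pics/k.png",np.hstack([cv2.resize(t["color"][150:270,250:380],(480,443),interpolation=3),cv2.resize(s["color"][140:280,200:300],(316,443),interpolation=3)]))
for p in(s,t):
  for r in models.pinpoint("pan",p)[:1]: print(r["score"],atz(p,r["position"],0))
  for r in models.pinpoint("lip",p)[:1]: print("lip",r["score"],atz(p,r["position"],.138))
try: print(panrect(t,(316,211)))
except Exception as e: print(e)
E
```

```text
t 17.38 at [0.5597 0.1209 0.1272] F [-0.7409 -0.6436  1.1912] w 1.0009459122082627 d [-0.3  1.8 97.2] roll 0.0066 now 1.8094 q1,7 -0.599248487477019 -0.09908537309698572
0.61 [0.5232 0.0223 0.    ]
lip 0.93 [ 0.5529 -0.3044  0.138 ]
0.67 [0.5237 0.0188 0.    ]
lip 0.7 [ 0.5429 -0.2994  0.138 ]
(((531.9733276367188, 0.32604217529296875), (145.5371551513672, 219.1688995361328), 76.7917709350586), 2470)
```

View pics/k.png

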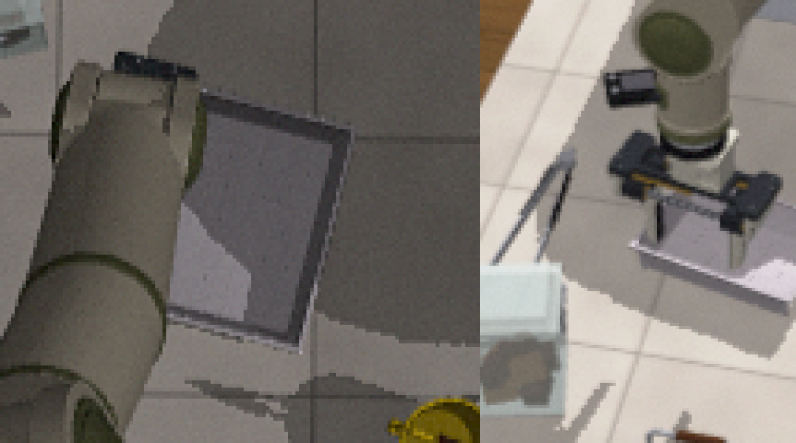

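>>> {"name": "jog_arm", "arguments": {
  "deltas": [
    {"claw":0,"dx":10,"dy":0,"dz":15,"roll":0},
    {"claw":0,"dx":10,"dy":0,"dz":35,"roll":0},
    {"claw":0,"dx":10,"dy":0,"dz":55,"roll":0},
    {"claw":0,"dx":10,"dy":0,"dz":75,"roll":0},
    {"claw":0,"dx":10,"dy":0,"dz":90,"roll":0},
    {"claw":0,"dx":10,"dy":0,"dz":96,"roll":0},
    {"claw":0,"dx":10,"dy":0,"dz":96,"roll":0}
  ]
}}

```text
clock: 18.32
tool_pos: [0.5633, 0.1306, 0.0335]
ee_rot: [[0.237, 0.972, -0.001], [0.972, -0.237, -0.0], [-0.001, -0.001, -1.0]]
wrist_force: [-0.4, 0.2, 1.0]
gripper_width: 0.999
```

```bash
python3 - <<'E'
from d import *
go(.561,.120,.03,1.816)
s=get_image("side");t=get_image("top")
def sharp(p,z=.046):pass
np.savez("s.npz",s=s["color"],t=t["color"])
# side view: predicted rim corners for pan hypothesis
th=-.245
for c in[(.532,.0067),(.532,.003)]:
  P=[np.array([*c,.046])+np.array([np.cos(th)*a-np.sin(th)*b,np.sin(th)*a+np.cos(th)*b,0]) for a,b in[(.11,.08),(.11,-.08),(-.11,-.08),(-.11,.08)]]
  print(np.array([proj(s,q) for q in P]),np.array([proj(t,q) for q in P]))
E
```

```text
t 18.32 at [0.5633 0.1306 0.0335] F [-0.415   0.2348  1.0318] w 0.999160134752853 d [-10.9   0.2   3.5] roll 0.0061 now 1.8099 q1,7 -0.5211433941876941 -0.03262825185683109
[[247.517  215.7508]
 [266.0047 191.2522]
 [314.9543 207.5755]
 [298.458  233.8376]] [[303.2261 173.053 ]
 [347.7614 184.7681]
 [331.9833 246.1432]
 [287.0235 234.2085]]
[[247.7526 215.1021]
 [266.2055 190.6663]
 [315.0987 206.9485]
 [298.6327 233.141 ]] [[304.289  173.0685]
 [348.8259 184.7835]
 [333.0586 246.1585]
 [288.0973 234.2238]]
```

```bash
python3 - <<'E'
from h import *
d=np.load("s.npz");a=d["t"][180:230,400:480];b=d["s"][100:170,262:332]
g=lambda i:np.clip(i.astype(float)*1.6,0,255).astype(np.uint8)
A=cv2.resize(g(a),None,fx=7,fy=7,interpolation=cv2.INTER_CUBIC);B=cv2.resize(g(b),None,fx=3.2,fy=5,interpolation=cv2.INTER_CUBIC)
c=np.zeros((350,784,3),np.uint8);c[:,:560]=A;c[:,560:]=B;cv2.imwrite("pics/l.png",c)
E
```

```text
(no output)
```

View pics/l.png

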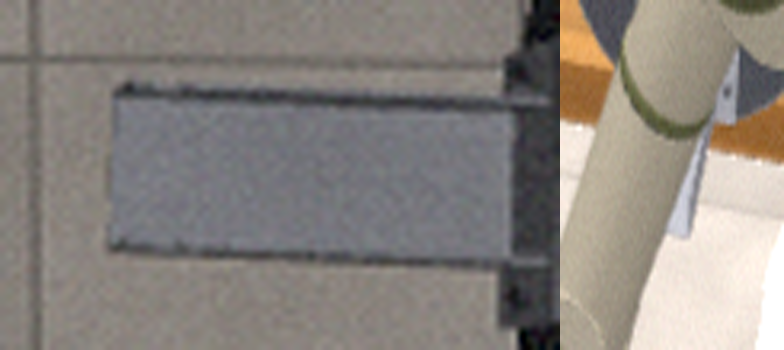

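```bash
python3 - <<'E'
from m import *
from d import go
t=get_image("top")
f=lambda u,v:(400+u/7-.43,180+v/7-.43)
print(atz(t,f(113,170.5),.141),atz(t,f(116,168),.187))
n=(atz(t,f(122,85),.187)+atz(t,f(110,250),.187))/2;w=(atz(t,f(500,97),.197)+atz(t,f(500,266),.197))/2
print(n,w,(n-w)/np.linalg.norm(n-w)); e=atz(t,f(116,97),.141)-atz(t,f(110,244),.141);print(e/np.linalg.norm(e))
a=atz(t,f(0,58),0)-atz(t,f(500,66),0);print(a/np.linalg.norm(a))
L=np.array([.5445,-.309]);D=.09
th=np.arctan2(np.cos(.027),-np.sin(.027))
go(*(L+D*np.array([.027,1])),.0335,th)
E
```

```text
[ 0.547  -0.3099  0.141 ] [ 0.5439 -0.2998  0.187 ]
[ 0.5442 -0.2999  0.187 ] [ 0.5394 -0.4717  0.197 ] [ 0.0279  0.9979 -0.0581]
[ 0.9989 -0.0473  0.    ]
[0.0016 1.     0.    ]
t 18.47 at [0.5643 0.1309 0.0352] F [ 0.1171 -0.0115 -0.4946] w 1.0002502005601257 d [-344.    66.     1.5] roll -0.212 now 1.8098 q1,7 -0.5220967212508365 -0.03286891554198006
```

Measured: lip ≈ (0.546, −0.306), chute yaw ≈ −0.028 rad. I plan a steered push whose heading stays along the fingers' normal, stopping about 25 mm short so I can check.

```bash
python3 - <<'E'
import numpy as np
from scipy.integrate import cumulative_trapezoid as ct
S=np.linspace(0,.325,3251)
h=np.interp(S,[0,.04,.17,.215,.31,.325],[-.239,-.239,.17,.17,-.027,-.027])
C=np.array([.532,.005])-.04*np.array([np.sin(-.239),-np.cos(.239)])
x=C[0]+ct(np.sin(h),S,initial=0);y=C[1]-ct(np.cos(h),S,initial=0)
print("start C",C,"end C",x[-1],y[-1])
T=lambda i:(np.array([x[i]-.09*np.sin(h[i]),y[i]+.09*np.cos(h[i])]),h[i])
print("start tool",T(0))
s=np.r_[np.arange(.010,.316,.0102),.325];idx=[min(3250,int(round(a*1e4))) for a in s]
p0,h0=T(0)
for k in range(0,len(idx),8):
    X=np.array([np.cos(np.pi/2-h0)*-1,0])
    ty=np.array([np.cos(h0),np.sin(h0)]);tx=np.array([-np.sin(h0),np.cos(h0)])
    rows=[]
    for i in idx[k:k+8]:
        p,hh=T(i);d=(p-p0)*1000
        rows.append('{"claw":0,"dx":%.0f,"dy":%.0f,"dz":0,"roll":%.2f}'%(d@tx,d@ty,-(hh-h0)))
    print("["+",".join(rows)+"]");i=idx[k:k+8][-1]
    # keep rounding consistent
    d=[float(v) for v in __import__("re").findall(r':(-?[\d.]+)',rows[-1])]
    p0=p0+(d[1]*tx+d[2]*ty)/1000;h0=h0-d[4];print(p0,h0)
E
```

```text
start C [0.54146925 0.04386301] end C 0.5415310786420813 -0.2779689322224516
start tool (array([0.56277505, 0.13130477]), np.float64(-0.239))
[{"claw":0,"dx":-10,"dy":-0,"dz":0,"roll":-0.00},{"claw":0,"dx":-20,"dy":0,"dz":0,"roll":-0.00},{"claw":0,"dx":-30,"dy":0,"dz":0,"roll":-0.00},{"claw":0,"dx":-41,"dy":-0,"dz":0,"roll":-0.00},{"claw":0,"dx":-51,"dy":-3,"dz":0,"roll":-0.03},{"claw":0,"dx":-61,"dy":-5,"dz":0,"roll":-0.07},{"claw":0,"dx":-72,"dy":-7,"dz":0,"roll":-0.10},{"claw":0,"dx":-82,"dy":-9,"dz":0,"roll":-0.13}]
[0.53461892 0.05376619] -0.10899999999999999
[{"claw":0,"dx":-10,"dy":-3,"dz":0,"roll":-0.03},{"claw":0,"dx":-21,"dy":-5,"dz":0,"roll":-0.06},{"claw":0,"dx":-31,"dy":-7,"dz":0,"roll":-0.10},{"claw":0,"dx":-41,"dy":-9,"dz":0,"roll":-0.13},{"claw":0,"dx":-52,"dy":-10,"dz":0,"roll":-0.16},{"claw":0,"dx":-63,"dy":-11,"dz":0,"roll":-0.19},{"claw":0,"dx":-73,"dy":-12,"dz":0,"roll":-0.22},{"claw":0,"dx":-84,"dy":-12,"dz":0,"roll":-0.26}]
[ 0.51355225 -0.02842989] 0.15100000000000002
[{"claw":0,"dx":-10,"dy":-2,"dz":0,"roll":-0.02},{"claw":0,"dx":-20,"dy":-2,"dz":0,"roll":-0.02},{"claw":0,"dx":-30,"dy":-2,"dz":0,"roll":-0.02},{"claw":0,"dx":-40,"dy":-2,"dz":0,"roll":-0.02},{"claw":0,"dx":-51,"dy":-1,"dz":0,"roll":-0.02},{"claw":0,"dx":-61,"dy":0,"dz":0,"roll":0.00},{"claw":0,"dx":-71,"dy":2,"dz":0,"roll":0.02},{"claw":0,"dx":-81,"dy":4,"dz":0,"roll":0.04}]
[ 0.52969131 -0.1079065 ] 0.11100000000000002
[{"claw":0,"dx":-11,"dy":2,"dz":0,"roll":0.02},{"claw":0,"dx":-21,"dy":3,"dz":0,"roll":0.04},{"claw":0,"dx":-31,"dy":4,"dz":0,"roll":0.07},{"claw":0,"dx":-41,"dy":6,"dz":0,"roll":0.09},{"claw":0,"dx":-52,"dy":6,"dz":0,"roll":0.11},{"claw":0,"dx":-62,"dy":7,"dz":0,"roll":0.13},{"claw":0,"dx":-81,"dy":5,"dz":0,"roll":0.14}]
[ 0.54363309 -0.18785415] -0.028999999999999998
```

>>> {"name": "jog_arm", "arguments": {
  "deltas": [
    {"claw":0,"dx":-10,"dy":0,"dz":0,"roll":0},
    {"claw":0,"dx":-20,"dy":0,"dz":0,"roll":0},
    {"claw":0,"dx":-30,"dy":0,"dz":0,"roll":0},
    {"claw":0,"dx":-41,"dy":0,"dz":0,"roll":0},
    {"claw":0,"dx":-51,"dy":-3,"dz":0,"roll":-0.03},
    {"claw":0,"dx":-61,"dy":-5,"dz":0,"roll":-0.07},
    {"claw":0,"dx":-72,"dy":-7,"dz":0,"roll":-0.1},
    {"claw":0,"dx":-82,"dy":-9,"dz":0,"roll":-0.13}
  ]
}}

```text
clock: 19.13
tool_pos: [0.5352, 0.0519, 0.0345]
ee_rot: [[0.108, 0.994, 0.001], [0.994, -0.108, 0.0], [0.0, 0.001, -1.0]]
wrist_force: [-0.7, 2.2, 0.5]
gripper_width: 0.995
```

```bash
python3 - <<'E'
from d import *
go(.5346,.0538,.0335,1.6798)
t=get_image("top")
for r in models.masks_of("pan",t)[:2]: print(r["score"],r["position"],r["pixels"].sum())
try: print(panrect(t,(330,212)))
except Exception as e: print(e)
E
```

```text
t 19.13 at [0.5352 0.0519 0.0345] F [-0.6587  2.2275  0.5026] w 0.9954292934735369 d [ 1.9 -0.8  1. ] roll 0.0008 now 1.679 q1,7 -0.34537224034820707 0.16173098444246695
0.87 [340.5, 214.8] 1869
(((522.7459106445312, -53.40965270996094), (128.13436889648438, 219.90103149414062), 83.87834930419922), 1869)
```

Pan yaw −0.107 matches the tool (−0.108), and the fingers' offset is about 90 mm as assumed. Continuing.

>>> {"name": "jog_arm", "arguments": {
  "deltas": [
    {"claw":0,"dx":-10,"dy":-3,"dz":0,"roll":-0.03},
    {"claw":0,"dx":-21,"dy":-5,"dz":0,"roll":-0.06},
    {"claw":0,"dx":-31,"dy":-7,"dz":0,"roll":-0.1},
    {"claw":0,"dx":-41,"dy":-9,"dz":0,"roll":-0.13},
    {"claw":0,"dx":-52,"dy":-10,"dz":0,"roll":-0.16},
    {"claw":0,"dx":-63,"dy":-11,"dz":0,"roll":-0.19},
    {"claw":0,"dx":-73,"dy":-12,"dz":0,"roll":-0.22},
    {"claw":0,"dx":-84,"dy":-12,"dz":0,"roll":-0.26}
  ]
}}

```text
clock: 19.95
tool_pos: [0.5144, -0.0287, 0.0341]
ee_rot: [[-0.151, 0.988, -0.0], [0.988, 0.151, 0.0], [0.001, -0.0, -1.0]]
wrist_force: [-0.2, 0.7, 0.7]
gripper_width: 1.0
```

>>> {"name": "jog_arm", "arguments": {
  "deltas": [
    {"claw":0,"dx":-10,"dy":-2,"dz":0,"roll":-0.02},
    {"claw":0,"dx":-20,"dy":-2,"dz":0,"roll":-0.02},
    {"claw":0,"dx":-30,"dy":-2,"dz":0,"roll":-0.02},
    {"claw":0,"dx":-40,"dy":-2,"dz":0,"roll":-0.02},
    {"claw":0,"dx":-51,"dy":-1,"dz":0,"roll":-0.02},
    {"claw":0,"dx":-61,"dy":0,"dz":0,"roll":0}
  ]
}}

```text
clock: 20.45
tool_pos: [0.5241, -0.0904, 0.0342]
ee_rot: [[-0.15, 0.989, 0.0], [0.989, 0.15, -0.0], [-0.0, 0.0, -1.0]]
wrist_force: [0.4, 0.5, 0.6]
gripper_width: 1.0
```

```bash
python3 - <<'E'
from d import *
go(.546,-.216,.0335,1.598)
t=get_image("top");s=get_image("side")
for p in(t,s):
  for r in models.pinpoint("pan",p)[:2]: print(r["score"],r["position"],atz(p,r["position"],0))
try: print(panrect(t,(370,212)),panrect(s,(290,180)))
except Exception as e: print(e)
E
```

```text
t 20.45 at [ 0.5241 -0.0904  0.0342] F [0.4334 0.4568 0.557 ] w 1.0002384718751678 d [-127.5    2.9    0.7] roll 0.1775 now 1.4205 q1,7 -0.01657414764130537 0.49250021083713186
0.85 [367.5, 212.3] [ 0.5279 -0.1735  0.    ]
0.4 [248.3, 152.1] [0.7378 0.2537 0.    ]
0.83 [289.8, 193.4] [ 0.5292 -0.1551  0.    ]
(((540.8234252929688, -205.26588439941406), (223.52017211914062, 116.20356750488281), 11.676852226257324), 1104) (((531.200927734375, -155.24368286132812), (218.87872314453125, 182.94842529296875), 3.8700079917907715), 541)
```

```bash
python3 - <<'E'
import numpy as np
from scipy.integrate import cumulative_trapezoid as ct
S=np.linspace(0,.127,1271);h=np.interp(S,[0,.02,.1,.127],[.15,.15,-.027,-.027])
x=.5375+ct(np.sin(h),S,initial=0);y=-.179-ct(np.cos(h),S,initial=0);print(x[-1],y[-1])
P=np.c_[x-.09*np.sin(h),y+.09*np.cos(h)]
for k in([0,90,180,270,360,450,540,630,720],[720,800,880,950,1000,1030,1060,1090,1120]):
  i=k[0];tx=np.array([-np.sin(h[i]),np.cos(h[i])]);ty=np.array([np.cos(h[i]),np.sin(h[i])])
  for j in k[1:]: d=(P[j]-P[i])*1000;print(np.round([d@tx,d@ty],1),round(h[i]-h[j],3))
  print(P[j],h[j])
E
```

```text
0.5446703344570205 -0.30551014624909245
[-9.  0.] 0.0
[-18.   0.] 0.0
[-27.    1.3] 0.015
[-36.1   2.9] 0.035
[-45.1   4.3] 0.055
[-54.2   5.5] 0.075
[-63.3   6.5] 0.095
[-72.5   7.3] 0.115
[ 0.5421431  -0.16057965] 0.034949999999999995
[-8.   1.5] 0.018
[-16.1   2.9] 0.035
[-23.1   4. ] 0.051
[-28.2   4.7] 0.062
[-31.1   4.5] 0.062
[-34.1   4.3] 0.062
[-37.1   4.1] 0.062
[-40.1   4. ] 0.062
[ 0.54750499 -0.20054842] -0.027
```

>>> {"name": "jog_arm", "arguments": {
  "deltas": [
    {"claw":0,"dx":-9,"dy":0,"dz":0,"roll":0},
    {"claw":0,"dx":-18,"dy":0,"dz":0,"roll":0},
    {"claw":0,"dx":-27,"dy":1,"dz":0,"roll":0.015},
    {"claw":0,"dx":-36,"dy":3,"dz":0,"roll":0.035},
    {"claw":0,"dx":-45,"dy":4,"dz":0,"roll":0.055},
    {"claw":0,"dx":-54,"dy":5,"dz":0,"roll":0.075},
    {"claw":0,"dx":-63,"dy":6,"dz":0,"roll":0.095},
    {"claw":0,"dx":-72,"dy":7,"dz":0,"roll":0.115}
  ]
}}

```text
clock: 21.42
tool_pos: [0.5416, -0.1603, 0.0342]
ee_rot: [[-0.034, 0.999, 0.0], [0.999, 0.034, 0.0], [0.0, 0.0, -1.0]]
wrist_force: [-0.9, 1.0, 0.3]
gripper_width: 1.005
```

>>> {"name": "jog_arm", "arguments": {
  "deltas": [
    {"claw":0,"dx":-8,"dy":1.5,"dz":0,"roll":0.02},
    {"claw":0,"dx":-16,"dy":3,"dz":0,"roll":0.035},
    {"claw":0,"dx":-23,"dy":4,"dz":0,"roll":0.05},
    {"claw":0,"dx":-28,"dy":5,"dz":0,"roll":0.062},
    {"claw":0,"dx":-31,"dy":4.5,"dz":0,"roll":0.062},
    {"claw":0,"dx":-33,"dy":4.5,"dz":0,"roll":0.062},
    {"claw":0,"dx":-33,"dy":4.5,"dz":0,"roll":0.062}
  ]
}}

```text
clock: 22.0
tool_pos: [0.547, -0.1926, 0.0341]
ee_rot: [[0.026, 1.0, 0.0], [1.0, -0.026, -0.0], [-0.0, 0.0, -1.0]]
wrist_force: [0.2, 0.8, 0.1]
gripper_width: 0.999
```

>>> {"name": "jog_arm", "arguments": {
  "deltas": [
    {"claw":0,"dx":20,"dy":0,"dz":0,"roll":0},
    {"claw":0,"dx":50,"dy":0,"dz":0,"roll":0},
    {"claw":0,"dx":90,"dy":0,"dz":-30,"roll":0},
    {"claw":0,"dx":130,"dy":0,"dz":-60,"roll":0},
    {"claw":0,"dx":170,"dy":0,"dz":-90,"roll":0},
    {"claw":0,"dx":210,"dy":0,"dz":-90,"roll":0},
    {"claw":0,"dx":250,"dy":0,"dz":-90,"roll":0},
    {"claw":0,"dx":290,"dy":0,"dz":-90,"roll":0}
  ]
}}

```text
clock: 22.67
tool_pos: [0.5543, 0.0833, 0.1251]
ee_rot: [[0.026, 1.0, 0.002], [1.0, -0.026, 0.0], [0.001, 0.002, -1.0]]
wrist_force: [0.5, 0.0, -0.4]
gripper_width: 0.998
```

```bash
cat > pan.py <<'E'
from d import *
s=get_image("side");t=get_image("top")
np.savez("s.npz",s=s["color"],t=t["color"])
for p in(t,s):
  for k,z in(("pan",0),("lip",.138)):
    for r in models.pinpoint(k,p)[:2]: print(k,r["score"],r["position"],atz(p,r["position"],z))
  for r in models.masks_of("pan",p)[:1]:
    v,u=np.nonzero(r["pixels"]);X=np.array([atz(p,q,.046)[:2]*1000 for q in zip(u,v)],np.float32)
    print(r["score"],cv2.minAreaRect(X),np.percentile(X,[1,99],axis=0))
# bright rim lines in top view: near long side (+y) - fit the outer boundary per row
    for band in([470,500],[500,530],[560,590],[590,620]):
      m=(X[:,0]>band[0])&(X[:,0]<band[1]);
      if m.sum()>5: print(band,"ymax",np.percentile(X[m,1],99.5),"ymin",np.percentile(X[m,1],.5))
go(.546,-.216,.0335,1.598)
E
python3 pan.py; python3 - <<'E'
import numpy as np,cv2
d=np.load("s.npz")
A=np.hstack([cv2.resize(d["t"][165:245,360:490],(520,320),interpolation=3),cv2.resize(d["s"][110:210,245:335],(270,320),interpolation=3)])
cv2.imwrite("pics/m.png",np.clip(A*1.5,0,255).astype(np.uint8))
E
```

```text
pan 0.68 [394.9, 210.7] [ 0.535  -0.2707  0.    ]
pan 0.32 [403.5, 289.5] [ 0.2584 -0.3     0.    ]
lip 0.65 [413.5, 201.8] [ 0.5542 -0.3034  0.138 ]
0.73 ((541.9071044921875, -282.90667724609375), (161.35031127929688, 223.18408203125), 87.89485168457031) [[ 436.2002 -359.1881]
 [ 650.2073 -202.6535]]
[470, 500] ymax -202.63281 ymin -361.63196
[500, 530] ymax -202.6494 ymin -361.7223
[560, 590] ymax -206.14963 ymin -331.119
[590, 620] ymax -206.17233 ymin -362.61566
pan 0.85 [293.8, 176.9] [ 0.5327 -0.2648  0.    ]
lip 0.62 [335.9, 283.0] [0.2746 0.3842 0.138 ]
0.6 ((509.18377685546875, -260.0382080078125), (155.19561767578125, 201.24667358398438), 4.389349937438965) [[ 438.1285 -351.7304]
 [ 587.5133 -162.3917]]
[470, 500] ymax -162.27216 ymin -347.18948
[500, 530] ymax -158.74596 ymin -350.79565
[560, 590] ymax -206.57277 ymin -355.88107
t 23.07 at [0.5541 0.0793 0.1237] F [-0.3678 -0.3261  0.3414] w 0.998121107922525 d [-295.4    0.4   90.4] roll -0.0014 now 1.5994 q1,7 -0.45618276887320525 0.07042426860574592
```

View pics/m.png

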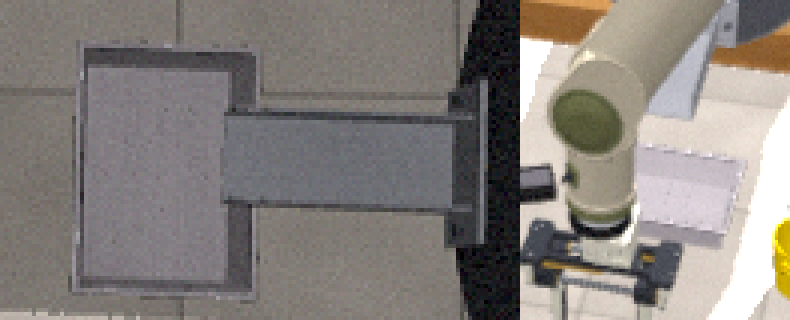

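The pan is at (0.542, −0.283), yaw −0.037, against a target of about (0.546, −0.307), yaw −0.028. One more slow push of about 24 mm with a slight +x component.

>>> {"name": "jog_arm", "arguments": {
  "deltas": [
    {"claw":0,"dx":-35,"dy":0,"dz":20,"roll":0},
    {"claw":0,"dx":-70,"dy":0,"dz":40,"roll":0},
    {"claw":0,"dx":-105,"dy":0,"dz":60,"roll":0},
    {"claw":0,"dx":-140,"dy":0,"dz":80,"roll":0},
    {"claw":0,"dx":-175,"dy":0,"dz":90,"roll":0},
    {"claw":0,"dx":-210,"dy":0,"dz":90,"roll":0},
    {"claw":0,"dx":-240,"dy":0,"dz":90,"roll":0},
    {"claw":0,"dx":-258,"dy":0,"dz":90,"roll":0},
    {"claw":0,"dx":-266,"dy":0,"dz":90,"roll":0},
    {"claw":0,"dx":-266,"dy":0,"dz":90,"roll":0}
  ]
}}

```text
clock: 23.9
tool_pos: [0.5464, -0.1881, 0.0337]
ee_rot: [[0.031, 1.0, 0.0], [1.0, -0.031, -0.001], [-0.001, 0.0, -1.0]]
wrist_force: [-0.2, 0.7, -0.8]
gripper_width: 0.996
```

```bash
python3 d.py .552 -.2166 .034 1.598
```

```text
t 23.9 at [ 0.5464 -0.1881  0.0337] F [-0.218   0.7458 -0.8038] w 0.9964223624760633 d [-28.3   6.5  -0.2] roll -0.0042 now 1.6022 q1,7 0.1293000730850262 0.48849522536811757
```

>>> {"name": "jog_arm", "arguments": {
  "deltas": [
    {"claw":0,"dx":-4,"dy":0,"dz":0,"roll":0},
    {"claw":0,"dx":-8,"dy":1,"dz":0,"roll":0},
    {"claw":0,"dx":-12,"dy":2,"dz":0,"roll":0},
    {"claw":0,"dx":-16,"dy":3.5,"dz":0,"roll":0},
    {"claw":0,"dx":-20,"dy":5,"dz":0,"roll":-0.004},
    {"claw":0,"dx":-24,"dy":6,"dz":0,"roll":-0.004},
    {"claw":0,"dx":-26,"dy":6.5,"dz":0,"roll":-0.004},
    {"claw":0,"dx":-28,"dy":6.5,"dz":0,"roll":-0.004},
    {"claw":0,"dx":-28,"dy":6.5,"dz":0,"roll":-0.004},
    {"claw":0,"dx":-28,"dy":6.5,"dz":0,"roll":-0.004}
  ]
}}

```text
clock: 24.73
tool_pos: [0.5531, -0.213, 0.0338]
ee_rot: [[0.022, 1.0, 0.0], [1.0, -0.022, -0.0], [-0.0, 0.0, -1.0]]
wrist_force: [-0.1, 0.5, -0.1]
gripper_width: 0.996
```

>>> {"name": "jog_arm", "arguments": {
  "deltas": [
    {"claw":0,"dx":20,"dy":0,"dz":0,"roll":0},
    {"claw":0,"dx":50,"dy":0,"dz":0,"roll":0},
    {"claw":0,"dx":90,"dy":0,"dz":-20,"roll":0},
    {"claw":0,"dx":130,"dy":0,"dz":-45,"roll":0},
    {"claw":0,"dx":170,"dy":0,"dz":-70,"roll":0},
    {"claw":0,"dx":210,"dy":0,"dz":-90,"roll":0},
    {"claw":0,"dx":250,"dy":0,"dz":-90,"roll":0},
    {"claw":0,"dx":290,"dy":0,"dz":-90,"roll":0},
    {"claw":0,"dx":310,"dy":0,"dz":-90,"roll":0},
    {"claw":0,"dx":310,"dy":0,"dz":-90,"roll":0}
  ]
}}

```text
clock: 25.57
tool_pos: [0.5597, 0.1057, 0.1237]
ee_rot: [[0.012, 1.0, 0.0], [1.0, -0.012, 0.004], [0.004, 0.0, -1.0]]
wrist_force: [0.2, 0.3, -0.1]
gripper_width: 0.997
```

```bash
python3 pan.py; python3 - <<'E'
from h import *
from rig import models
# pail check in both views
s=get_image("side");t=get_image("top")
for p in(s,t):
  for k,z in(("pail",.006),("pail_grip",.161),("rest_floor",.006)):
    for r in models.pinpoint(k,p)[:4]: 
      X=atz(p,r["position"],z)
      if X[1]>.3: print(k,round(r["score"],2),X)
E
```

```text
pan 0.97 [402.0, 208.1] [ 0.5446 -0.296   0.    ]
pan 0.42 [234.8, 281.4] [0.2783 0.2916 0.    ]
lip 0.68 [413.1, 202.7] [ 0.5512 -0.302   0.138 ]
0.57 ((551.5072631835938, -303.021484375), (159.10646057128906, 222.6005096435547), 89.91275787353516) [[ 443.6499 -378.8138]
 [ 655.9812 -226.772 ]]
[470, 500] ymax -223.35568 ymin -379.0846
[500, 530] ymax -223.42749 ymin -380.44974
[560, 590] ymax -226.95775 ymin -327.6762
[590, 620] ymax -227.01253 ymin -380.00714
pan 0.66 [319.7, 298.3] [0.3234 0.3549 0.    ]
pan 0.55 [292.3, 172.2] [ 0.5452 -0.2951  0.    ]
lip 0.88 [290.7, 148.0] [ 0.5541 -0.2883  0.138 ]
lip 0.39 [217.0, 214.2] [0.7433 0.162  0.138 ]
0.93 ((521.739013671875, -278.161865234375), (164.24935913085938, 208.1322784423828), 0.9097123742103577) [[ 441.442  -374.9934]
 [ 597.8249 -180.1799]]
[470, 500] ymax -175.66418 ymin -368.34964
[500, 530] ymax -181.09897 ymin -374.0567
[560, 590] ymax -187.01451 ymin -378.9461
[590, 620] ymax -245.51706 ymin -373.83298
t 25.97 at [0.5599 0.0955 0.1237] F [ 0.3398 -1.1663  0.001 ] w 1.0019184802966203 d [-311.8   -6.3   90.3] roll 0.0027 now 1.5953 q1,7 -0.4780796680927064 0.041850387156864594
pail 0.94 [0.48645282 0.43660115 0.006     ]
pail_grip 0.64 [0.48622706 0.42926554 0.161     ]
rest_floor 0.84 [0.48671201 0.41990823 0.006     ]
pail 0.86 [0.47001257 0.42716093 0.006     ]
pail_grip 0.68 [0.49081982 0.42757884 0.161     ]
rest_floor 0.9 [0.49273599 0.4179379  0.006     ]
```

```bash
cat > edge.py <<'E'
from m import *
t=get_image("top");im=cv2.GaussianBlur(cv2.cvtColor(t["color"],7-1),(0,0),.8).astype(float)
def fit(rng,near,vert,z=.046):
    P=[]
    for a in rng:
        b=np.arange(int(near)-5,int(near)+6);l=im[a,b] if vert else im[b,a]
        i=int(np.argmax(l))
        if 0<i<10:
            o=(l[i-1]-l[i+1])/(2*(l[i-1]-2*l[i]+l[i+1])); q=b[i]+o; P.append(atz(t,(q,a) if vert else (a,q),z)[:2])
    P=np.array(P);k=1 if vert else 0
    for _ in range(3):
        c=np.polyfit(P[:,1-k],P[:,k],1);r=P[:,k]-np.polyval(c,P[:,1-k]);P=P[abs(r)<2*r.std()+.0005]
    return c,r.std(),len(P),P[:,1-k].mean()
U=lambda x,y:proj(t,[x,y,.046])
l,r=U(.546,-.224),U(.546,-.382);a,b=U(.657,-.303),U(.437,-.303)
print(l,r,a,b)
r0,r1=int(a[1])+5,int(b[1])-4
A=fit(range(r0,r1),l[0],1);print("near y=f(x)",A,"at .546:",np.polyval(A[0],.546))
B=fit([v for v in range(r0,r1) if abs(v-204)>16],r[0],1);print("far",B,np.polyval(B[0],.546))
cs=range(int(l[0])+4,int(r[0])-3)
E_=fit(cs,a[1],0);F=fit(cs,b[1],0)
print("ends x=f(y)",E_,np.polyval(E_[0],-.303),F,np.polyval(F[0],-.303))
E
python3 edge.py
```

```text
[384.1559 206.311 ] [429.7466 206.9663] [406.7861 174.8736] [407.1193 238.1545]
near y=f(x) (array([-0.159 , -0.1479]), np.float64(0.0023757137827137248), 28, np.float64(0.5219912856580224)) at .546: -0.23471134656849701
far (array([ 0.0072, -0.3953]), np.float64(0.0023098821398605915), 19, np.float64(0.5413610310887943)) -0.3913131880297787
ends x=f(y) (array([0.0437, 0.6783]), np.float64(0.004286426450492301), 23, np.float64(-0.30681571682548453)) 0.6651049320931451 (array([0.1936, 0.4958]), np.float64(0.0033059085641644966), 23, np.float64(-0.3224982767542176)) 0.4371233610143723
```

```bash
cat > mk.py <<'E'
from m import *
def line(P,k):
    for _ in range(4):
        c=np.polyfit(P[:,1-k],P[:,k],1);r=P[:,k]-np.polyval(c,P[:,1-k]);P=P[abs(r)<=1.5*r.std()+1e-4]
    return c
for n in range(3):
    t=get_image("top");M=[r for r in models.masks_of("pan",t) if abs(r["position"][0]-400)<30]
    if not M: print("none");continue
    m=M[0]["pixels"];v,u=np.nonzero(m);W=lambda L:np.array([atz(t,q,.046)[:2] for q in L])
    rows=[a for a in range(v.min()+5,v.max()-4) if m[a].any()];cols=[c for c in range(u.min()+4,u.max()-3)]
    A=line(W([(u[v==a].min()-.5,a) for a in rows]),1)
    B=line(W([(u[v==a].max()+.5,a) for a in rows if abs(a-204)>15]),1)
    C=line(W([(c,v[u==c].min()-.5) for c in cols]),0);D=line(W([(c,v[u==c].max()+.5) for c in cols]),0)
    y=[np.polyval(q,.547) for q in(A,B)];x=[np.polyval(q,-.303) for q in(C,D)]
    print("slopes",A[0],B[0],-C[0],-D[0],"y",np.array(y),np.mean(y),"x",np.array(x),np.mean(x))
E
python3 mk.py
```

```text
none
slopes -0.046026298878145855 -0.03208829266054145 0.014624116940309694 0.025365613989228163 y [-0.2245 -0.3827] -0.30359659817684376 x [0.6583 0.4372] 0.5477752240910236
slopes -0.04986330249586339 -0.048246698115084106 -0.022955662285189044 0.014224360133375078 y [-0.2212 -0.3851] -0.30315446604567736 x [0.66   0.4393] 0.5496392231027143
```

```bash
python3 -c "
from rig import hand_in,ctrl
print(ctrl.state()['clock']);print(hand_in())"
```

```text
26.7167
the job is handed in; nothing more can be done
None
```

The job is done and handed in at 26.7 s. The steel pail stands in the spoon rest's dish, and the aluminium pan is under the chute's lip.

- **Pail:** I lifted it off the notches by its grip and slid it out along the chute. I set it down in the dish at about 6 N of contact and let go. The picture afterwards shows it upright and about centred on the dish. The network's position readings for the pail and the dish differed from each other by up to about 2 cm, so I trusted the picture over them.
- **Pan:** I pushed it over with the open fingers, without lifting it. The last top-camera check puts its centre at about (0.548, −0.303) m. My estimate of the point under the lip is (0.546, −0.306) m, so the pan is about 3–4 mm off.
- **Squareness:** The chute is turned about −0.028 rad. The pan's long sides read −0.03 to −0.05 rad, while its short sides, which are noisier, read between −0.02 and +0.03 rad. I take it as square to within about 1–2°.
- **Disagreements:** The side camera's single-view readings put the lip 1–2 cm further towards +y and up to 8 mm further in x than the top camera did. I relied on the top camera. One edge-fitting check failed and I dropped it, and one of the three final mask checks found no pan.
- **Everything else:** I did not plan any contact with the other items and felt no unexpected forces, but I did not re-measure them at the end. The arm was clear of everything at hand-in.

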